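Index the blank turntable and gauge the red block's bore

ROBOT

A 6-joint arm with a two-finger parallel gripper is mounted at the origin on the work surface. World frame = base frame: x ahead of the robot, y to its left, z up, the work surface at z = 0. Lengths are in m, angles in rad, forces in N, time in s.
With the tool pointing down it reaches from about 0.35 to 0.775 m from the base axis. Payload 7.3 kg.
Tool frame: the origin (TCP) lies at the very end of the fingers, on their centre line; the grasp point (between the pads) lies 19 mm behind it; z points along the fingers, x is the direction in which the jaws open and shut, and the axes are right-handed (so a half turn about z gives the same grasp; the last joint's range is limited). The gripper opens to 92 mm and grips with 3 to 60 N. Pads are 19 mm wide; open, the fingers measure 130 mm over their backs; the gripper's body (75 mm by 190 mm) begins 47 mm behind the grasp point.
Start: joints at [-0.146, 0.342, 1.524, -0, 1.275, -0.146], TCP at [0.525, 0, 0.227] pointing down, gripper open.
Joint ranges: [-2.53, 2.53], [-0.77, 2.02], [0.04, 2.7], [-1, 4.14], [0.28, 2.66], [-3.11, 3.11]. Speed limits (rad/s): [2.57, 2.57, 3.14, 3.14, 3.14, 3.14].

INTERFACE

Orientations are given as [roll, pitch, yaw] about the fixed x, y, z axes, in that order (R = Rz(yaw) Ry(pitch) Rx(roll)).
In Python, from cell import robot, read_camera, nets gives the robot as it stands. The module is installed in compiled form; this text tells all that it offers.
- The arm moves only by the tool carry_out, never from a script. Its arguments are lists of equal length, an entry for each row: "translation": the shift along the tool's x, y, z in m, a list of three; "turn": the turn, a rotation vector about the tool's x, y, z in rad, a list of three; "gripper": the gripper's target within -1 to 1 (shut at 1, half-way at 0, fully open at -1). A call has 1 to 10 rows; each row shifts and turns the commanded pose from where the row before left it, along the tool's axes as they then stand; what a row does not reach is not made up. A row lasts 1/10 s, in which the tool goes at most 50 mm and 8.59 degrees, less where a joint would pass 70% of its speed; a pose out of reach is approached as far as the arm can. A call with a gripper value outside its range is refused whole. The fingers move at their own pace and stop on an object; "squeeze" is the grip in N (left out, the last holds). Time passes only in rows, so rows that do not move let the fingers close. It gives the time, the measured TCP pose, the force and the opening at its end, in the units of the state.
- robot.observe(): the state, without advancing time (a new reading comes with each control period).
- read_camera(name): name is "scene" or "side" or "wrist"; returns a dict with "img" (400x640x3 uint8, red, green, blue), "fx", "fy", "cx", "cy" (pixels), "world_from_camera" (4x4, takes a point from camera to world coordinates). Camera axes: x right, y down, z forward; pixel columns grow to the right and rows downward; lengths in m; the calibration is good to about 2 mm. A picture is of the moment at which its call begins. There is no depth.
- robot.hand_in(): hands the job in, once; it reports no verdict.
Trained networks look in a picture, given as the dict that the camera call returned (one of the last four; its "shot" number tells which), for a name from the list of things; names that differ only in an ending like _2 or _b are one class to them, and where a whole thing is asked for, a point or a joint stands for the part that bears it (a point fixed in the world has none). Each returns a list of dicts, best first, with "score" (0 to 1); they miss things now and then, are a little off and sometimes report something else, mostly with a low value. They report only what shows in the picture. A call takes as long as a camera call. They do not tell look-alikes from the thing itself.
- nets.regions_of(picture, name): "region" (400x640 bool, what is visible of it) and "pixel" ([column, row] in pixels, amid what is visible of it).
- nets.tip_of(picture, name): "pixel" ([column, row] in pixels: a listed point, or the origin of a listed thing).
The state is a dict: "time": time; "qpos": joint angles; "qvel": joint speeds; "joint_efforts": joint torques, N m; "tool_pos": TCP position; "tool_rot": TCP orientation; "contact_force": force on the tool from outside, world axes, zero at the start; "torque": the same for the moment, N m; "opening": finger opening in m.
Only numpy, scipy, OpenCV 4.12 (cv2) and the standard library are available. Lean on these libraries where they do the work, as an engineer would, in place of code of your own. Each camera call takes 0.05 s, during which the arm holds its last target. There are 200 camera calls.

TASK

Turn the turntable by pushing the dowels on its rim until the red block stands with its bore centred under the depth rod, and let the turntable come to rest before you touch the rod. Then push the rod down by its black knob until it bottoms out in the red block's bore, keep it pressed there firmly for about a second, and let go, leaving it bottomed out. Leave all four blocks standing in their pockets, never press the rod on another block, and do not disturb the other things on the bench.

Things in the scene. Friction and masses are not known exactly. Their poses are not given: they have to be found in the camera images.
- turntable: round wooden turntable, 304 mm wide, disc top 55 mm above the work surface; origin on its axis, 20 mm above the work surface; z up. Turns endlessly either way; friction of 0.3 N m (2 to 4 N at the rim) stops it once not pushed. Four blocks stand on it, centres 75 mm from the axis, 90 degrees apart, tops 105 mm above the work surface; midway between them, dowels at the rim
- dowel0 (a point): top centre of one of four upright wooden dowels fixed at the turntable's rim, for pushing it round: 18 mm thick, standing 47 mm above the disc (top 102 mm above the work surface), axis 130 mm from the turning axis; the four are 90 degrees apart, numbered anticlockwise from above
- dowel1 (a point): top centre of one of four upright wooden dowels fixed at the turntable's rim, for pushing it round: 18 mm thick, standing 47 mm above the disc (top 102 mm above the work surface), axis 130 mm from the turning axis; the four are 90 degrees apart, numbered anticlockwise from above
- dowel2 (a point): top centre of one of four upright wooden dowels fixed at the turntable's rim, for pushing it round: 18 mm thick, standing 47 mm above the disc (top 102 mm above the work surface), axis 130 mm from the turning axis; the four are 90 degrees apart, numbered anticlockwise from above
- dowel3 (a point): top centre of one of four upright wooden dowels fixed at the turntable's rim, for pushing it round: 18 mm thick, standing 47 mm above the disc (top 102 mm above the work surface), axis 130 mm from the turning axis; the four are 90 degrees apart, numbered anticlockwise from above
- red_block_mouth (a point): centre of the bore's mouth in the top of the marked block, painted red round its sides and top edge: pine block 60 x 60 mm, 50 mm high, standing loose in a shallow pocket of the turntable, with a blind bore 24 mm wide and 35 mm deep in the middle of its top
- red_block_floor (a point): centre of the bottom of the red block's bore, 35 mm below its mouth and 70 mm above the work surface
- red_block: the marked, red-painted block as a whole; origin at the centre of its underside, 55 mm above the work surface
- blue_block: blue block, otherwise like the red one, on another place of the turntable; origin at the centre of its underside, 55 mm above the work surface
- yellow_block: yellow block, otherwise like the red one, on another place of the turntable; origin at the centre of its underside, 55 mm above the work surface
- plain_block: unpainted block, otherwise like the red one, on another place of the turntable; origin at the centre of its underside, 55 mm above the work surface
- stand: fixed depth-gauge stand: plywood base board 390 x 360 x 20 mm under the turntable, a steel column (28 mm thick, 195 mm high) 185 mm from the turning axis, and a blue arm 30 mm wide reaching inwards from it, 146 to 180 mm above the work surface. Origin on the turning axis at work-surface height; x points from the axis to the column
- rod_tip (a point): lower end of the upright steel depth rod, 10 mm thick, guided in the blue arm 75 mm from the turning axis, towards the column; raised, it hangs 10 to 15 mm above the tops of the blocks
- rod_knob (a point): top centre of the depth rod's round black knob, 44 mm wide, 26 mm high, 150 mm above the rod's tip (about 265 mm above the work surface when raised)
- rod: the depth rod with its knob, origin at the rod's tip. It slides straight down by up to 60 mm, with about 5 N of friction (more if fast), and stays where it is left; in a block's bore it bottoms out after 45 to 50 mm
- sanding_block: bystander, to be left alone: wooden sanding block 112 x 62 x 38 mm; origin at its underside
- brush: bystander, to be left alone: dusting brush lying down; origin at its underside
- glue: bystander, to be left alone: upright glue bottle, 60 mm wide, 160 mm high, orange cap; origin at its underside
- wax_tin: bystander, to be left alone: green wax tin 84 mm wide, 50 mm high; origin at its underside
- mallet: bystander, to be left alone: hammer lying down; origin at its underside
- screwdriver: bystander, to be left alone: screwdriver lying down; origin at its underside
- offcut: bystander, to be left alone: dark wood offcut 140 x 50 x 40 mm; origin at its underside
Not all that is in view belongs to the job. Leave any purple or turquoise look-alike of the yellow_block alone. Of the things shaped like the blue_block, the blue one is meant.

How it is judged:
By the outcome, as a careful person would: the job done as asked, in the order asked, and still so for the second after the job is handed in, with the robot touching nothing.
It also fails if it takes over 64 s, if anything falls off the work surface, if the arm or the gripper's body presses on something with over 40 N, if the wrist force passes 120 N, or if a joint passes its speed limit or range.

## Working session

There is one attempt and no reset: what is moved stays moved. The work goes in short steps, Python scripts to look and compute and a tool call to move; the robot and the scene stay as the last step left them, time stands still between calls to the robot, and variables do not carry over. Pictures are saved under pics/ and viewed, about 8 in all and at most 12, crops included, and the job is handed in when it is done.

Besides the shell and the picture viewer there is one more tool, called after "Emit:" in YAML: its name, and indented under it one key for each argument. carry_out: Moves the arm, as the interface text tells. Its arguments: {"type":"object","properties":{"translation":{"type":"array","items":{"type":"array","items":{"type":"number"}}},"turn":{"type":"array","items":{"type":"array","items":{"type":"number"}}},"gripper":{"type":"array","items":{"type":"number"}},"squeeze":{"type":"number"}},"required":["translation","turn","gripper"]}

```bash
mkdir -p pics; cat > h.py <<'E'
import numpy as np, cv2
from cell import robot, read_camera, nets
def ray(p,px):
    M=np.array(p["world_from_camera"]); d=M[:3,:3]@np.array([(px[0]-p["cx"])/p["fx"],(px[1]-p["cy"])/p["fy"],1.]); return M[:3,3],d
def at(p,px,z):
    o,d=ray(p,px); return (o+d*(z-o[2])/d[2])
def proj(p,X):
    M=np.linalg.inv(np.array(p["world_from_camera"])); c=M[:3,:3]@np.array(X)+M[:3,3]
    return np.array([p["fx"]*c[0]/c[2]+p["cx"],p["fy"]*c[1]/c[2]+p["cy"]])
def save(p,n): cv2.imwrite(f"pics/{n}.png",p["img"][:,:,::-1])
E
python3 - <<'E'
from h import *
np.set_printoptions(precision=4,suppress=True)
o=robot.observe(); print(o["tool_pos"],o["tool_rot"],o["time"])
Z=dict(dowel0=.102,dowel1=.102,dowel2=.102,dowel3=.102,red_block_mouth=.105,rod_tip=.117,rod_knob=.267,turntable=.02,stand=0,red_block=.055,blue_block=.055,yellow_block=.055,plain_block=.055)
ims=[]
for c in("scene","side"):
    p=read_camera(c); save(p,c+"0"); ims.append(p["img"]); print(c,np.array(p["world_from_camera"])[:3,3])
    for n,z in Z.items():
        for r in nets.tip_of(p,n)[:4]:
            if r["score"]>.3: print(n,round(r["score"],2),np.array(r["pixel"]).round(1),at(p,r["pixel"],z)[:2])
E
```

```text
[0.5246 0.0001 0.226 ] [-3.1414  0.0016  0.    ] 0.0
scene [ 1.089  -0.676   1.4041]
dowel0 0.96 [295.6 259.3] [ 0.5424 -0.1829]
dowel0 0.85 [366.6 239.7] [0.6784 0.0422]
dowel0 0.73 [317.9 219.6] [ 0.49   -0.0074]
dowel0 0.56 [346.5 278.6] [ 0.7212 -0.1239]
dowel1 0.96 [295.6 259.3] [ 0.5424 -0.1829]
dowel1 0.85 [366.6 239.7] [0.6784 0.0422]
dowel1 0.73 [317.9 219.6] [ 0.49   -0.0074]
dowel1 0.56 [346.5 278.6] [ 0.7212 -0.1239]
dowel2 0.96 [295.6 259.3] [ 0.5424 -0.1829]
dowel2 0.85 [366.6 239.7] [0.6784 0.0422]
dowel2 0.73 [317.9 219.6] [ 0.49   -0.0074]
dowel2 0.56 [346.5 278.6] [ 0.7212 -0.1239]
dowel3 0.96 [295.6 259.3] [ 0.5424 -0.1829]
dowel3 0.85 [366.6 239.7] [0.6784 0.0422]
dowel3 0.73 [317.9 219.6] [ 0.49   -0.0074]
dowel3 0.56 [346.5 278.6] [ 0.7212 -0.1239]
red_block_mouth 0.76 [312.  240.6] [ 0.5356 -0.0906]
rod_knob 0.62 [349.5 236.5] [ 0.6829 -0.0749]
turntable 0.86 [334.9 255.4] [ 0.606  -0.0441]
stand 0.65 [337.4 263.3] [ 0.6276 -0.0544]
red_block 0.76 [315.4 247.2] [ 0.5426 -0.0809]
blue_block 0.82 [374.7 192.9] [0.5535 0.2646]
yellow_block 0.78 [221.9 272.6] [ 0.3
[... 842 characters left out ...]
owel3 0.7 [348.6 234.3] [ 0.5424 -0.1773]
dowel3 0.69 [314.2 205.6] [0.4948 0.0036]
red_block_mouth 0.86 [335.  214.6] [ 0.5427 -0.0749]
rod_knob 0.54 [371.8 170.4] [ 0.6843 -0.0736]
turntable 0.66 [350.3 219.1] [ 0.6261 -0.056 ]
red_block 0.9 [338.5 227. ] [ 0.5479 -0.0972]
red_block 0.34 [371.7 167.5] [0.8498 0.144 ]
blue_block 0.72 [334.3 203.7] [0.5921 0.0183]
blue_block 0.56 [290. 175.] [0.5012 0.2576]
blue_block 0.38 [381.4 320.2] [ 0.4857 -0.4827]
blue_block 0.34 [348.6 182.6] [0.7068 0.1024]
yellow_block 0.79 [323. 316.] [ 0.3319 -0.3917]
yellow_block 0.75 [361.7 227.4] [ 0.6259 -0.1377]
plain_block 0.67 [361.2 229. ] [ 0.62   -0.1436]
plain_block 0.57 [361.2 202.5] [ 0.693  -0.0236]
```

View pics/scene0.png

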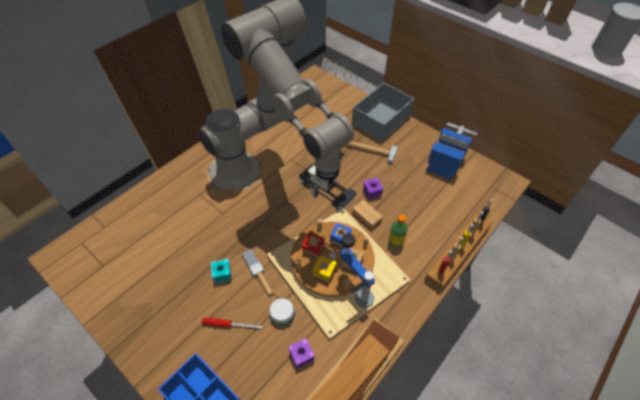

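View pics/side0.png

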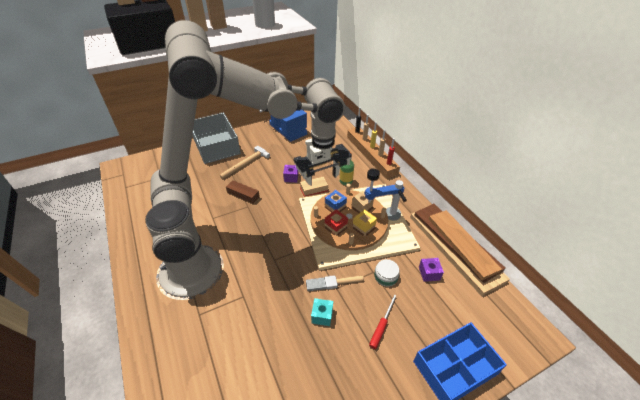

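The scene picture shows the turntable near px (334,255) with the red block at (312,241) and the knob at (349,237). In the side picture the red block is at (335,215) and the knob at (372,170). The glue bottle is close by. Next I measure the bystanders and take a wrist view.

```bash
python3 - <<'E'
from h import *
np.set_printoptions(precision=4,suppress=True)
for c in("scene","side"):
    p=read_camera(c)
    for n in("glue","wax_tin","brush","offcut","sanding_block","mallet"):
        for r in nets.tip_of(p,n)[:2]:
            if r["score"]>.3: print(c,n,round(r["score"],2),np.array(r["pixel"]).round(1),at(p,r["pixel"],0)[:2])
p=read_camera("wrist"); save(p,"w0"); print(p["world_from_camera"],p["fx"])
Z=dict(dowel0=.102,red_block_mouth=.105,rod_knob=.267,rod_tip=.117)
for n,z in Z.items():
    for r in nets.tip_of(p,n)[:4]:
        if r["score"]>.3: print(n,round(r["score"],2),np.array(r["pixel"]).round(1),at(p,r["pixel"],z)[:2])
E
```

```text
scene glue 0.63 [396.3 238.3] [0.7287 0.1793]
scene wax_tin 0.93 [282.5 315.3] [ 0.6152 -0.3321]
scene brush 0.79 [259.4 270.5] [ 0.432  -0.2655]
scene sanding_block 0.97 [365.9 214.8] [0.5725 0.1899]
scene mallet 0.71 [366.6 147.1] [0.3442 0.4913]
scene mallet 0.45 [320.3 274.4] [ 0.61   -0.1305]
side glue 0.57 [344.7 182.1] [0.726  0.1637]
side wax_tin 0.61 [387.6 276.9] [ 0.6173 -0.3364]
side brush 0.92 [337.2 284.9] [ 0.442  -0.2861]
side offcut 0.93 [247.4 196.8] [0.3023 0.266 ]
side sanding_block 0.67 [313.8 188.4] [0.5827 0.1877]
side mallet 0.62 [243.2 162.8] [0.3584 0.4951]
side mallet 0.47 [360.6 203.8] [0.7193 0.015 ]
[[ 1.      0.0003 -0.0005  0.5256]
 [ 0.0002 -0.9625 -0.2711  0.0725]
 [-0.0005  0.2711 -0.9625  0.3867]
 [ 0.      0.      0.      1.    ]] 294.09177419115235
dowel0 0.72 [477.8 141.7] [0.6731 0.0498]
dowel0 0.62 [295.2 200.4] [ 0.4977 -0.0084]
dowel0 0.45 [500.3  38.1] [0.68   0.1386]
red_block_mouth 0.78 [340.4 275. ] [ 0.5444 -0.0907]
rod_tip 0.52 [478. 141.] [0.6654 0.0516]
```

View pics/w0.png

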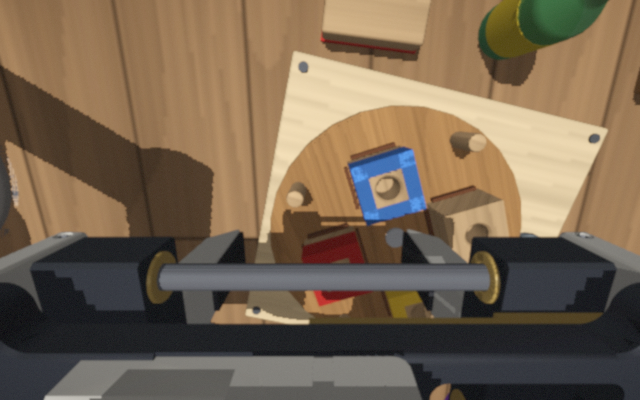

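The wrist view shows the blue block at (388,185), a dowel at (295,197) and another at (475,143). The gripper body is wide along the jaw axis. I'll cage the dowel that sits near 60° between half-open fingers and drive it round the circle.

Emit:
carry_out:
  translation:
    - [0.03, -0.01, 0]
    - [0.04, -0.013, 0]
    - [0.04, -0.013, 0]
    - [0.036, -0.012, 0]
    - [0, 0, 0]
    - [0, 0, 0]
    - [0, 0, 0]
    - [0, 0, 0]
    - [0, 0, 0]
    - [0, 0, 0]
  turn:
    - [0, 0, 0]
    - [0, 0, 0]
    - [0, 0, 0]
    - [0, 0, 0]
    - [0, 0, 0.13]
    - [0, 0, 0.13]
    - [0, 0, 0.13]
    - [0, 0, 0.13]
    - [0, 0, 0]
    - [0, 0, 0]
  gripper: [0, 0, 0, 0, 0, 0, 0, 0, 0, 0]
  squeeze: 5

```text
time: 3.35
tool_pos: [0.671, 0.048, 0.2266]
tool_rot: [3.142, 0.0, -0.516]
contact_force: [0.8, -0.4, -0.1]
opening: 0.0462
```

```bash
python3 - <<'E'
from h import *
np.set_printoptions(precision=4,suppress=True)
o=robot.observe(); print(o["tool_pos"],o["tool_rot"],o["opening"],o["contact_force"])
p=read_camera("wrist"); save(p,"w1")
for n,z in dict(dowel0=.102,red_block_mouth=.105,rod_knob=.267).items():
    for r in nets.tip_of(p,n)[:4]:
        if r["score"]>.3: print(n,round(r["score"],2),np.array(r["pixel"]).round(1),at(p,r["pixel"],z)[:2])
E
```

```text
[0.671  0.048  0.2266] [ 3.1415  0.0001 -0.5165] 0.04615361308562438 [ 0.7856 -0.3544 -0.1042]
dowel0 0.6 [321.9 193.1] [0.6705 0.0477]
```

View pics/w1.png

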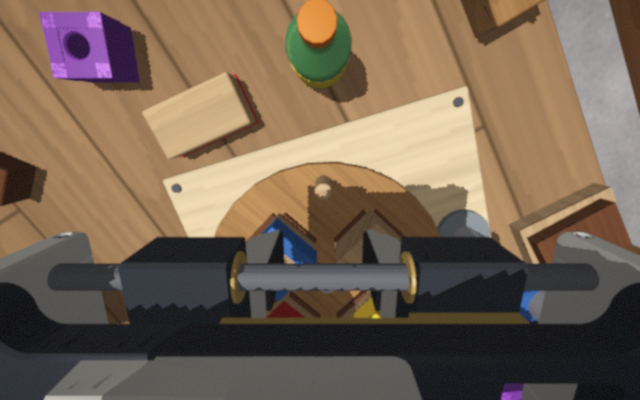

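The dowel (322,193) lies right under the TCP and the body clears the stand, so I go down.

Emit:
carry_out:
  translation:
    - [0, 0, 0.03]
    - [0, 0, 0.04]
    - [0, 0, 0.04]
    - [0, 0, 0.025]
    - [0, 0, 0.02]
    - [0, 0, 0]
    - [0, 0, 0]
  turn:
    - [0, 0, 0]
    - [0, 0, 0]
    - [0, 0, 0]
    - [0, 0, 0]
    - [0, 0, 0]
    - [0, 0, 0]
    - [0, 0, 0]
  gripper: [0, 0, 0, 0, 0, 0, 0.4]
  squeeze: 4

```text
time: 4.25
tool_pos: [0.6713, 0.048, 0.0722]
tool_rot: [-3.141, -0.0, -0.519]
contact_force: [0.7, -0.6, 0.4]
opening: 0.0419
```

Emit:
carry_out:
  translation:
    - [-0.0078, 0.0002, 0]
    - [-0.013, 0.00065, 0]
    - [-0.013, 0.00065, 0]
    - [-0.013, 0.00065, 0]
    - [-0.013, 0.00065, 0]
    - [-0.013, 0.00065, 0]
    - [-0.013, 0.00065, 0]
    - [-0.013, 0.00065, 0]
    - [-0.013, 0.00065, 0]
    - [-0.013, 0.00065, 0]
  turn:
    - [0, 0, -0.06]
    - [0, 0, -0.1]
    - [0, 0, -0.1]
    - [0, 0, -0.1]
    - [0, 0, -0.1]
    - [0, 0, -0.1]
    - [0, 0, -0.1]
    - [0, 0, -0.1]
    - [0, 0, -0.1]
    - [0, 0, -0.1]
  gripper: [0.4, 0.4, 0.4, 0.4, 0.4, 0.4, 0.4, 0.4, 0.4, 0.4]

```text
time: 5.25
tool_pos: [0.5537, 0.0525, 0.0746]
tool_rot: [3.137, -0.008, 0.445]
contact_force: [4.6, -0.5, -0.9]
opening: 0.0279
```

Emit:
carry_out:
  translation:
    - [-0.013, 0.00065, 0]
    - [-0.013, 0.00065, 0]
    - [-0.013, 0.00065, 0]
    - [-0.013, 0.00065, 0]
    - [-0.013, 0.00065, 0]
    - [-0.013, 0.00065, 0]
    - [-0.013, 0.00065, 0]
    - [-0.013, 0.00065, 0]
    - [-0.0065, 0.0002, 0]
    - [0, 0, 0]
  turn:
    - [0, 0, -0.1]
    - [0, 0, -0.1]
    - [0, 0, -0.1]
    - [0, 0, -0.1]
    - [0, 0, -0.1]
    - [0, 0, -0.1]
    - [0, 0, -0.1]
    - [0, 0, -0.1]
    - [0, 0, -0.05]
    - [0, 0, 0]
  gripper: [0.4, 0.4, 0.4, 0.4, 0.4, 0.4, 0.4, 0.4, 0.4, 0.4]

```text
time: 6.25
tool_pos: [0.4827, -0.0298, 0.0737]
tool_rot: [3.137, -0.0, 1.29]
contact_force: [0.0, 0.5, 0.4]
opening: 0.0272
```

Emit:
carry_out:
  translation:
    - [-0.0065, 0.0002, 0]
    - [-0.013, 0.00065, 0]
    - [-0.013, 0.00065, 0]
    - [-0.013, 0.00065, 0]
    - [-0.013, 0.00065, 0]
    - [-0.013, 0.00065, 0]
    - [-0.013, 0.00065, 0]
    - [-0.013, 0.00065, 0]
    - [-0.0065, 0.0002, 0]
    - [-0.0065, 0.0002, 0]
  turn:
    - [0, 0, -0.05]
    - [0, 0, -0.1]
    - [0, 0, -0.1]
    - [0, 0, -0.1]
    - [0, 0, -0.1]
    - [0, 0, -0.1]
    - [0, 0, -0.1]
    - [0, 0, -0.1]
    - [0, 0, -0.05]
    - [0, 0, -0.05]
  gripper: [0.4, 0.4, 0.4, 0.4, 0.4, 0.4, 0.4, 0.4, 0.4, 0.4]

```text
time: 7.25
tool_pos: [0.4969, -0.1348, 0.0727]
tool_rot: [3.141, -0.0, 2.141]
contact_force: [-1.6, 2.8, 2.1]
opening: 0.0277
```

Emit:
carry_out:
  translation:
    - [0, 0, 0]
    - [0, 0, 0]
    - [0, 0, 0]
    - [0, 0, 0]
  turn:
    - [0, 0, 0]
    - [0, 0, 0]
    - [0, 0, 0]
    - [0, 0, 0]
  gripper: [0.7, 0.7, 0.7, 0.7]
  squeeze: 5

```text
time: 7.65
tool_pos: [0.4968, -0.1349, 0.0723]
tool_rot: [3.141, 0.001, 2.14]
contact_force: [-3.4, 0.7, 5.6]
opening: 0.0181
```

```bash
python3 - <<'E'
from h import *
np.set_printoptions(precision=4,suppress=True)
o=robot.observe(); print(o["tool_pos"],o["tool_rot"],o["opening"],o["contact_force"],o["time"])
for c in("scene","side"):
    p=read_camera(c); save(p,c+"1")
    for n,z in dict(dowel0=.102,red_block_mouth=.105,rod_knob=.267,rod_tip=.117).items():
        for r in nets.tip_of(p,n)[:4]:
            if r["score"]>.3: print(n,round(r["score"],2),np.array(r["pixel"]).round(1),at(p,r["pixel"],z)[:2])
    u=proj(p,(.64,-.075,.12)).astype(int); k=p["img"][u[1]-50:u[1]+50,u[0]-66:u[0]+66,::-1]
    cv2.imwrite(f"pics/crop_{c}1.png",cv2.resize(k,None,fx=3,fy=6 if 0 else 3,interpolation=cv2.INTER_CUBIC))
a=[cv2.imread(f"pics/crop_{c}1.png") for c in("scene","side")]
cv2.imwrite("pics/both1.png",np.hstack(a))
E
```

```text
[ 0.4968 -0.1349  0.0723] [3.1413 0.0005 2.1396] 0.018056519205166235 [-3.3713  0.6673  5.6246] 7.65
dowel0 0.94 [296.8 244.3] [ 0.5042 -0.1362]
dowel0 0.75 [324.2 282.6] [ 0.6746 -0.1843]
dowel0 0.75 [337.3 219.6] [0.5438 0.0399]
dowel0 0.72 [368.8 254.5] [ 0.7212 -0.0008]
red_block_mouth 0.77 [345.2 261.9] [ 0.6787 -0.0791]
rod_knob 0.57 [346.6 239.1] [ 0.6822 -0.0883]
dowel0 0.94 [378.9 222.4] [ 0.6702 -0.1774]
dowel0 0.91 [332.6 229.8] [ 0.5012 -0.1339]
dowel0 0.9 [368.4 188.1] [ 0.7336 -0.0044]
dowel0 0.63 [322.9 198.6] [0.5419 0.0227]
red_block_mouth 0.6 [369.4 197.9] [ 0.7053 -0.0562]
rod_knob 0.72 [371.1 171.6] [ 0.6785 -0.078 ]
rod_tip 0.69 [334.7 286.2] [ 0.3936 -0.3481]
```

View pics/both1.png

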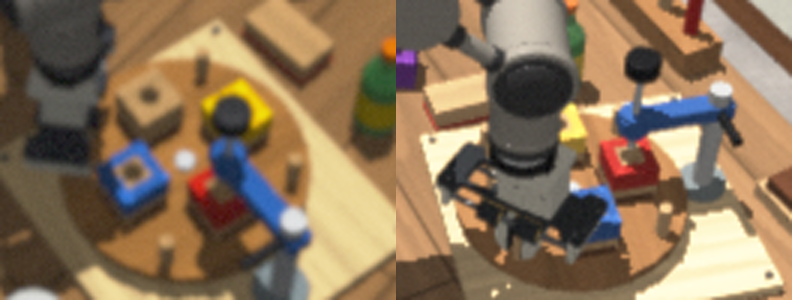

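The crops show the red block under the blue arm, with the rod apparently just above its bore. I'll get the stand's angle from the board screws (wrist views) and the column top.

```bash
python3 - <<'E'
from h import *
np.set_printoptions(precision=4,suppress=True)
C=np.array([.6065,-.0645])
# board screws seen in wrist shots at old poses
from scipy.spatial.transform import Rotation as R
M0=np.array([[1,.0003,-.0005,.5256],[.0002,-.9625,-.2711,.0725],[-.0005,.2711,-.9625,.3867],[0,0,0,1]])
T0=np.eye(4);T0[:3,:3]=R.from_euler("xyz",[-3.1414,.0016,0]).as_matrix();T0[:3,3]=[.5246,.0001,.226]
T1=np.eye(4);T1[:3,:3]=R.from_euler("xyz",[3.1415,.0001,-.5165]).as_matrix();T1[:3,3]=[.671,.048,.2266]
M1=T1@np.linalg.inv(T0)@M0
for M,n in((M0,"w0"),(M1,"w1")):
    g=dict(world_from_camera=M,fx=294.09,fy=294.09,cx=320,cy=200)
    im=cv2.imread(f"pics/{n}.png",0); q=[]
    for s in ((302,66),(594,138)) if n=="w0" else ((176,188),(458,102)):
        w=im[s[1]-9:s[1]+10,s[0]-9:s[0]+10]; m=cv2.moments((w<110).astype(np.uint8)); c=(s[0]-9+m["m10"]/m["m00"],s[1]-9+m["m01"]/m["m00"])
        q.append(at(g,c,.02)[:2])
    d=q[1]-q[0]; print(n,q,np.degrees(np.arctan2(d[1],d[0])),np.linalg.norm(d))
# column top at z=.195 from crops
for c,px in(("scene",(293,220)),("side",(720-396,92))):
    p=read_camera(c); u=proj(p,(.64,-.075,.12)).astype(int); P=(u[0]-66+px[0]/3,u[1]-50+px[1]/3)
    X=at(p,P,.195)[:2]-C; print(c,X,np.degrees(np.arctan2(X[1],X[0])),np.linalg.norm(X))
    a=-np.radians(12.3); rm=np.array([*(C+.075*np.array([np.cos(a),np.sin(a)]))])
    print("pred rod axis knob",proj(p,[*rm,.267]),"mouth",proj(p,[*rm,.105]))
    for n in("rod_knob","red_block_mouth"):print(n,[r["pixel"] for r in nets.tip_of(p,n)[:1]])
E
```

```text
w0 [array([0.5084, 0.124 ]), array([0.8598, 0.0479])] -12.216232914288636 0.35954270513433734
w1 [array([0.5047, 0.1254]), array([0.8586, 0.045 ])] -12.788746682210169 0.3628580241143071
scene [ 0.1861 -0.0443] -13.39446710674576 0.19132319550684812
pred rod axis knob [347.5871 237.0776] mouth [345.1782 262.3459]
rod_knob [[345.2, 235.8]]
red_block_mouth [[344.4, 264.1]]
side [ 0.1803 -0.0492] -15.268726550712453 0.18687468535502127
pred rod axis knob [371.7778 171.9097] mouth [367.1368 203.9634]
rod_knob [[370.2, 170.9]]
red_block_mouth [[367.3, 199.2]]
```

All estimates agree: stand angle −12.2 to −12.8° from the screws, −12.5° from the knob, and red block at −12.3° from the gripped dowel. I release and lift.

Emit:
carry_out:
  translation:
    - [0, 0, 0]
    - [0, 0, 0]
    - [0, 0, 0]
    - [0, 0, -0.02]
    - [0, 0, -0.03]
    - [0, 0, -0.05]
    - [0, 0, -0.05]
    - [0, 0, -0.05]
    - [0, 0, -0.05]
    - [0, 0, 0]
  turn:
    - [0, 0, 0]
    - [0, 0, 0]
    - [0, 0, 0]
    - [0, 0, 0]
    - [0, 0, 0]
    - [0, 0, 0]
    - [0, 0, 0]
    - [0, 0, 0]
    - [0, 0, 0]
    - [0, 0, 0]
  gripper: [0.3, 0.3, 0.3, 0.3, 0.3, 0.3, 0.3, 1, 1, 1]

```text
time: 9.45
tool_pos: [0.4992, -0.1361, 0.329]
tool_rot: [3.134, 0.012, 2.14]
contact_force: [0.5, 0.4, -0.2]
opening: 0.0124
```

```bash
python3 - <<'E'
from h import *
np.set_printoptions(precision=4,suppress=True)
o=robot.observe(); print(o["tool_pos"],o["tool_rot"],o["opening"],o["contact_force"],o["time"])
D=[]
for c in("scene","side","wrist"):
    p=read_camera(c); save(p,c+"2"); print(c)
    for n,z in dict(dowel0=.102,red_block_mouth=.105,blue_block=.055,plain_block=.055,yellow_block=.055,rod_knob=.267,rod_tip=.117).items():
        for r in nets.tip_of(p,n)[:4]:
            if r["score"]>.3: print(n,round(r["score"],2),np.array(r["pixel"]).round(1),at(p,r["pixel"],z)[:2])
a=[]
for c in("scene","side"):
    im=cv2.imread(f"pics/{c}2.png"); u=(345,255) if c=="scene" else (360,200)
    a.append(cv2.resize(im[u[1]-45:u[1]+45,u[0]-45:u[0]+45],(400,400),interpolation=cv2.INTER_CUBIC))
cv2.imwrite("pics/both2.png",np.hstack(a))
E
```

```text
[ 0.4992 -0.1361  0.329 ] [3.1338 0.0118 2.1399] 0.012427045295698285 [ 0.5138  0.3561 -0.2424] 9.45
scene
dowel0 0.89 [335.1 218.7] [0.5351 0.0377]
dowel0 0.79 [326.6 283.8] [ 0.6835 -0.1823]
dowel0 0.58 [296.2 246. ] [ 0.5074 -0.1427]
red_block_mouth 0.79 [344.1 263.3] [ 0.6793 -0.0858]
blue_block 0.95 [314.6 265.9] [ 0.5915 -0.1401]
blue_block 0.51 [374.8 194.5] [0.5587 0.2584]
plain_block 0.86 [323.  240.6] [ 0.5449 -0.0413]
yellow_block 0.82 [225.2 272. ] [ 0.3719 -0.3645]
yellow_block 0.64 [260.2 272.9] [ 0.4666 -0.2862]
yellow_block 0.61 [302.  356.6] [ 0.7726 -0.4013]
yellow_block 0.57 [352.  244.5] [0.6359 0.0163]
rod_knob 0.6 [346.7 240. ] [ 0.6845 -0.0906]
side
dowel0 0.93 [379.3 220.5] [ 0.6767 -0.1703]
dowel0 0.89 [366.9 189.8] [ 0.7229 -0.0102]
dowel0 0.83 [332.7 232.6] [ 0.4954 -0.1455]
dowel0 0.56 [320.6 197.4] [0.5369 0.0326]
red_block_mouth 0.68 [368.8 202. ] [ 0.6912 -0.0743]
red_block_mouth 0.61 [243.4 199.9] [0.261  0.1489]
red_block_mouth 0.5 [384.7 277.4] [ 0.556  -0.3842]
blue_block 0.86 [356.9 227.9] [ 0.6083 -0.1318]
blue_block 0.58 [289.9 174.3] [0.5026 0.262 ]
plain_block 0.68 [330.3 216.4] [ 0.5453 -0.0357]
yellow_block 0.91 [321.2 318. ] [ 0.324  -0.3951]
yellow_block 0.73 [424.7 270.9] [ 0.7172 -0.3987]
yellow_block 0.55 [345.9 201.8] [0.6394 0.0071]
rod_knob 0.51 [371.2 167.2] [ 0.6918 -0.0577]
wrist
dowel0 0.68 [325.9 176.6] [ 0.4969 -0.1311]
dowel0 0.44 [351.8 224.7] [ 0.5341 -0.0647]
blue_block 0.69 [324.7 178.7] [ 0.508  -0.1254]
blue_block 0.62 [286.2 217.2] [ 0.5904 -0.1426]
blue_block 0.56 [510.4 299.7] [0.5139 0.2459]
plain_block 0.87 [353.8 225.3] [ 0.5454 -0.048 ]
yellow_block 0.77 [115.2 212.1] [ 0.7239 -0.3665]
yellow_block 0.34 [597.  194.5] [0.3082 0.2314]
```

View pics/both2.png

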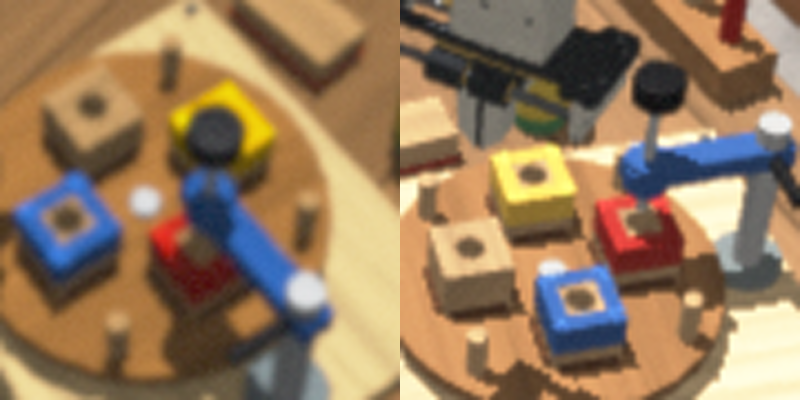

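View pics/wrist2.png

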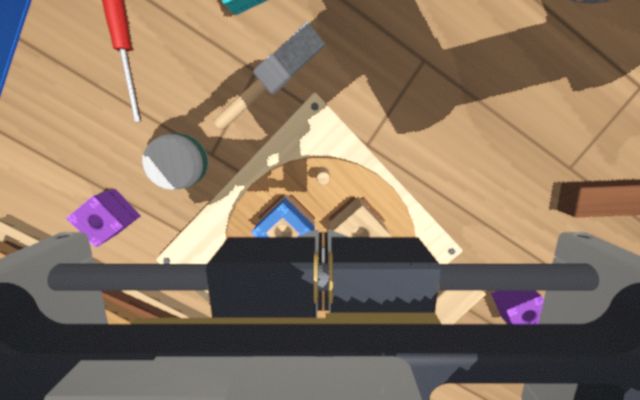

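The red block sits under the rod and all blocks stand in their pockets. The rod lines up with the bore in both the scene and side crops, and nothing else has moved. Now I move over the knob.

Emit:
carry_out:
  translation:
    - [-0.008, 0.03, 0]
    - [-0.011, 0.04, 0]
    - [-0.011, 0.04, 0]
    - [-0.011, 0.04, 0]
    - [-0.0096, 0.032, 0]
    - [0, 0, 0]
    - [0, 0, 0]
    - [0, 0, 0.02]
    - [0, 0, 0.015]
    - [0, 0, 0]
  turn:
    - [0, 0, 0]
    - [0, 0, 0]
    - [0, 0, 0]
    - [0, 0, 0]
    - [0, 0, 0]
    - [0, 0, 0]
    - [0, 0, 0]
    - [0, 0, 0]
    - [0, 0, 0]
    - [0, 0, 0]
  gripper: [1, 1, 1, 1, 1, 1, 1, 1, 1, 1]

```text
time: 11.65
tool_pos: [0.6756, -0.08, 0.2854]
tool_rot: [-3.139, -0.002, 2.139]
contact_force: [-0.2, 0.5, -0.3]
opening: 0.0006
```

```bash
python3 - <<'E'
from h import *
o=robot.observe(); print(o["tool_pos"],o["tool_rot"],o["opening"],o["contact_force"],o["time"])
a=[]
for c in("scene","side"):
    p=read_camera(c); u=(345,235) if c=="scene" else (370,180)
    print(proj(p,o["tool_pos"]))
    a.append(cv2.resize(p["img"][u[1]-45:u[1]+45,u[0]-45:u[0]+45,::-1],(400,400),interpolation=cv2.INTER_CUBIC))
cv2.imwrite("pics/both3.png",np.hstack(a))
E
```

```text
[ 0.67561336 -0.0800227   0.28536344] [-3.13891550e+00 -2.47591037e-03  2.13911134e+00] 0.0006424571783201314 [-0.19877207  0.50604469 -0.32087614] 11.65
[346.93984415 233.06230753]
[371.27385523 168.17899141]
```

View pics/both3.png

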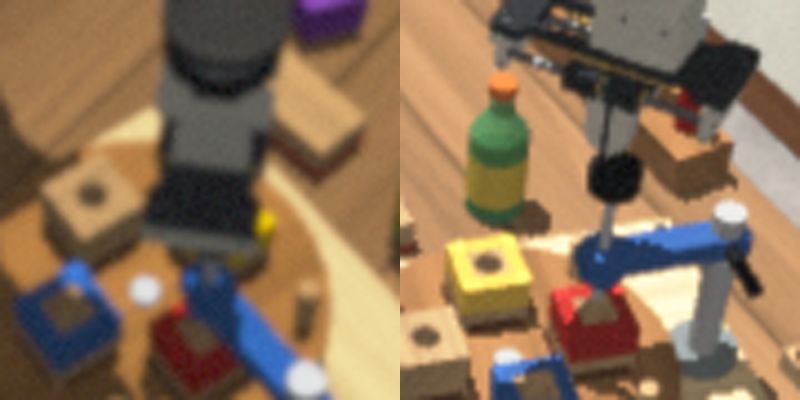

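Emit:
carry_out:
  translation:
    - [-0.0033, 0.0033, 0.006]
    - [0, 0, 0.008]
    - [0, 0, 0.005]
    - [0, 0, 0.005]
    - [0, 0, 0.005]
    - [0, 0, 0.005]
    - [0, 0, 0.005]
    - [0, 0, 0.005]
    - [0, 0, 0.005]
    - [0, 0, 0.005]
  turn:
    - [0, 0, 0]
    - [0, 0, 0]
    - [0, 0, 0]
    - [0, 0, 0]
    - [0, 0, 0]
    - [0, 0, 0]
    - [0, 0, 0]
    - [0, 0, 0]
    - [0, 0, 0]
    - [0, 0, 0]
  gripper: [1, 1, 1, 1, 1, 1, 1, 1, 1, 1]

```text
time: 12.75
tool_pos: [0.682, -0.0807, 0.2324]
tool_rot: [3.141, 0.0, 2.14]
contact_force: [-1.0, -1.2, 4.6]
opening: 0.0002
```

Emit:
carry_out:
  translation:
    - [0, 0, 0.004]
    - [0, 0, 0.004]
    - [0, 0, 0.003]
    - [0, 0, 0.002]
    - [0, 0, 0]
  turn:
    - [0, 0, 0]
    - [0, 0, 0]
    - [0, 0, 0]
    - [0, 0, 0]
    - [0, 0, 0]
  gripper: [1, 1, 1, 1, 1]

```text
time: 13.25
tool_pos: [0.682, -0.0807, 0.2202]
tool_rot: [3.141, 0.001, 2.14]
contact_force: [-0.7, -1.3, 5.4]
opening: 0.0007
```

Emit:
carry_out:
  translation:
    - [0, 0, 0.001]
    - [0, 0, 0.001]
    - [0, 0, 0.001]
    - [0, 0, 0]
  turn:
    - [0, 0, 0]
    - [0, 0, 0]
    - [0, 0, 0]
    - [0, 0, 0]
  gripper: [1, 1, 1, 1]

```text
time: 13.65
tool_pos: [0.6821, -0.0808, 0.22]
tool_rot: [3.139, 0.003, 2.14]
contact_force: [-5.4, -0.8, 17.4]
opening: 0.0006
```

Bottomed out: z stops at 0.220 and the force is rising. I press a little more and hold.

Emit:
carry_out:
  translation:
    - [0, 0, 0.001]
    - [0, 0, 0.0007]
    - [0, 0, 0]
    - [0, 0, 0]
    - [0, 0, 0]
    - [0, 0, 0]
    - [0, 0, 0]
    - [0, 0, 0]
    - [0, 0, 0]
    - [0, 0, 0]
  turn:
    - [0, 0, 0]
    - [0, 0, 0]
    - [0, 0, 0]
    - [0, 0, 0]
    - [0, 0, 0]
    - [0, 0, 0]
    - [0, 0, 0]
    - [0, 0, 0]
    - [0, 0, 0]
    - [0, 0, 0]
  gripper: [1, 1, 1, 1, 1, 1, 1, 1, 1, 1]

```text
time: 14.65
tool_pos: [0.6821, -0.0807, 0.2199]
tool_rot: [3.138, 0.004, 2.14]
contact_force: [-6.3, -0.1, 23.4]
opening: 0.0007
```

Emit:
carry_out:
  translation:
    - [0, 0, 0]
    - [0, 0, 0]
    - [0, 0, 0]
    - [0, 0, 0]
  turn:
    - [0, 0, 0]
    - [0, 0, 0]
    - [0, 0, 0]
    - [0, 0, 0]
  gripper: [1, 1, 1, 1]

```text
time: 15.05
tool_pos: [0.6821, -0.0808, 0.2199]
tool_rot: [3.138, 0.004, 2.14]
contact_force: [-6.8, -0.2, 23.1]
opening: 0.0003
```

Emit:
carry_out:
  translation:
    - [0, 0, -0.005]
    - [0, 0, -0.01]
    - [0, 0, -0.03]
    - [0, 0, -0.05]
    - [0, 0, -0.05]
    - [0, -0.04, 0]
    - [0, -0.05, 0]
    - [0, -0.05, 0]
    - [0, -0.04, 0]
    - [0, 0, 0]
  turn:
    - [0, 0, 0]
    - [0, 0, 0]
    - [0, 0, 0]
    - [0, 0, 0]
    - [0, 0, 0]
    - [0, 0, 0]
    - [0, 0, 0]
    - [0, 0, 0]
    - [0, 0, 0]
    - [0, 0, 0]
  gripper: [1, 1, 1, 1, 1, 1, 1, 1, 1, 1]

```text
time: 16.05
tool_pos: [0.5269, -0.1796, 0.3605]
tool_rot: [-3.14, -0.001, 2.136]
contact_force: [0.2, -0.5, 0.8]
opening: 0.0003
```

```bash
python3 - <<'E'
from h import *
o=robot.observe(); print(o["tool_pos"],o["contact_force"],o["time"])
a=[]
for c in("scene","side"):
    p=read_camera(c); u=(345,250) if c=="scene" else (360,195)
    print(c,"knob expected low",proj(p,(.68,-.081,.22)),[r["pixel"] for r in nets.tip_of(p,"rod_knob")[:1]])
    a.append(cv2.resize(p["img"][u[1]-50:u[1]+50,u[0]-50:u[0]+50,::-1],(400,400),interpolation=cv2.INTER_CUBIC))
cv2.imwrite("pics/both4.png",np.hstack(a))
E
```

```text
[ 0.52689863 -0.17955541  0.36051105] [ 0.22668031 -0.45930302  0.7941612 ] 16.05
scene knob expected low [346.79262748 245.03981974] [[346.1, 245.8]]
side knob expected low [370.47900233 181.84540465] [[371.1, 182.6]]
```

View pics/both4.png

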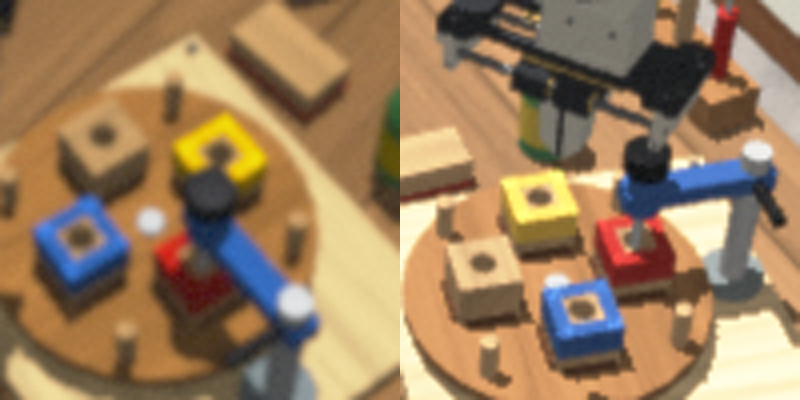

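The pictures show the rod down in the red block's bore with the knob low, at (346,246) in scene and (371,183) in side, as predicted. All four blocks are standing and the robot is clear, so I hand in.

```bash
python3 -c "
from cell import robot; print(robot.hand_in())"
```

```text
the job is handed in; nothing more can be done
None
```

The red block is under the rod, and the rod is bottomed out in its bore. The job is handed in at about 16 s on the robot's clock; no verdict was reported.

- **Turning:** I caged one dowel between the half-open fingers and drove it about 153° anticlockwise. I then gripped it to measure its angle. The red block came to −12.3°, against −12.2 to −12.8° for the stand from the board screws.
- **Disagreement:** the column top gave rougher stand angles, −13.4° and −15.3°. I relied on the screws and the knob. The final pictures show the rod inside the bore.
- **Pressing:** I released the dowel and confirmed the turntable was still before touching the knob. Pushing took about 5 N until the rod stopped with the knob top at 0.220 m, the height expected when bottomed out. I held about 23 N for a little over 1 s, then lifted clear.
- **Last checks:** the knob is within about 1 pixel of its predicted low position in both cameras. All four blocks stand in their pockets, and the robot touches nothing. The bystanders near the turntable look unmoved, though I did not re-measure them after the press.

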